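# Present a sample tube to the tilted code reader

### The job

Draw the green-capped sample tube out of the white rack, tilt it and show its bottom to the code reader: the tube in line with the reader's view, its bottom centred squarely in front of the red window and about 4 cm off the glass. Finish while still holding it there, raised and still, touching nothing but your gripper; do not bump the reader, and leave the other tubes and everything else on the table where they are.

Things in the scene. Friction and masses are not known exactly. Their poses are not given: they have to be found in the camera images.
- tube_green: Sample tube to present: stiff whitish tube 16 mm in diameter, flat bottom, GREEN screw cap 22 mm in diameter; 120 mm long in all, cap the top 20 mm; about 30 g. Origin: centre of its bottom; z along the tube to the cap. Starts upright with 1.5 mm play in a middle-column cell of the white rack (which one varies), bottom 4 mm above the table, upper 54 mm clear above the rack.
- tube_green_base (a point): Centre of the green tube's flat bottom (the coded face); same point and axes as the tube's own origin.
- rack: White open-grid rack, fixed: 69 mm (its x) by 223 mm (its y), 70 mm high; 3 x 10 square cells, 22 mm pitch, 19 mm openings. Origin: centre of underside, z up. One green and three blue tubes stand in the middle column at y = -99, -33, 33, 99 mm in any order: neighbours are 66 mm apart along y, nothing stands beside them along the rack's x. A tube comes out straight up.
- reader: Code reader's foot, fixed: grey plate 130 x 120 mm, 14 mm thick, with two upright cheeks (to 128 mm high) carrying the white head between them. Origin: centre of underside, z up; the reader looks along its -x and up. The head, 74 x 80 x 60 mm, is tilted differently each time and stays put (stiff hinge); its highest edge is under 170 mm above the table.
- reader_window (a point): Centre of the outer face of the dark red square window (46 mm, black surround) on the reader's head. Its z axis is the line of view, straight out of the glass: up and towards the robot, 26 to 40 degrees from vertical; its y axis is level. To be read, the tube's bottom lies on this z axis, about 40 mm out, the tube's z axis parallel to it (cap farthest away).
- tube_blue_a: screw-capped sample tube standing upright in one cell of the white rack, same shape as the green one but with a BLUE cap; bystander, leave alone. Origin: centre of its flat bottom, z up
- tube_blue_b: screw-capped sample tube standing upright in one cell of the white rack, same shape as the green one but with a BLUE cap; bystander, leave alone. Origin: centre of its flat bottom, z up
- tube_blue_c: screw-capped sample tube standing upright in one cell of the white rack, same shape as the green one but with a BLUE cap; bystander, leave alone. Origin: centre of its flat bottom, z up
- beaker: Empty glass beaker, 72 mm wide, 95 mm high, loose; bystander. Origin: centre of its underside.
- reagent: Amber bottle with red cap, 68 mm wide, 160 mm high, loose; bystander. Origin: centre of its underside.
- jar: Small clear jar with white lid, 56 mm wide, 60 mm high, loose; bystander. Origin: centre of its underside.
- scoop: Steel lab scoop with orange handle, 188 mm long, 20 mm wide, lying flat, loose; bystander. Origin: underside near its middle, x along it towards the blade.
Mind the look-alikes: they are no part of the job. What is shaped like the reader but pink or turquoise is not meant.

How it is judged:
By the outcome, as a careful person would: the job done as asked, in the order asked, and still so for the second after the job is handed in, while the arm keeps its last pose, push and grip.
It also fails if it takes over 38 s, if anything falls off the work surface, if the arm or the gripper's body presses on something with over 40 N, if the wrist force passes 120 N, or if a joint passes its speed limit or range.

### The arm

A 7-joint arm with a two-finger parallel gripper is mounted at the origin on the work surface. World frame = base frame: x ahead of the robot, y to its left, z up, the work surface at z = 0. Lengths are in m, angles in rad, forces in N, time in s.
With the tool pointing down it reaches from about 0.425 to 0.975 m from the base axis. Payload 16.7 kg.
Tool frame: the origin (TCP) lies at the very end of the fingers, on their centre line; the grasp point (between the pads) lies 19 mm behind it (env.grip_point_offset is the distance from the TCP to the grasp point, in m); z points along the fingers, y is the direction in which the jaws open and shut (so a half turn about z gives the same grasp; the last joint's range is limited). The gripper opens to 85 mm and grips with 20 to 120 N. Pads are 22 mm wide; open, the fingers measure 114 mm over their backs; the gripper's body (76 mm by 85 mm) begins 54 mm behind the grasp point. The pads swing forward as they close: fully open they stand 13 mm farther back than shut.
Start: joints at [1.149, 0.426, 0.074, 1.606, -0.034, 1.111, -0.067], TCP at [0.182, -0.65, 0.231] pointing down, gripper open.
Joint ranges: [-2.85, 2.85], [-0.5, 2.14], [-1.23, 1.37], [0.21, 2.46], [-1.02, 4.16], [0.16, 2.05], [-2.73, 2.73]. Speed limits (rad/s): [1.89, 1.89, 2.39, 2.39, 3.01, 3.01, 3.01].

### API

Orientations are given as a unit quaternion [x, y, z, w].
In Python, from plant import env gives the robot as it stands. The module is installed in compiled form; this text tells all that it offers.
- The arm moves only by the tool send_rows, never from a script. Its argument "increments" is text: rows parted by semicolons, each of 6 numbers parted by spaces: the shift along the tool's x, y, z in m, then the turn, a rotation vector about the tool's x, y, z in rad. A call has 1 to 20 rows; each row is the pose to reach, as a shift and turn from the pose commanded when the call began, along the tool's axes at that moment; what a row does not reach only later rows make up. A row lasts 1/12 s, in which the tool goes at most 41.7 mm and 7.16 degrees, less where a joint would pass 70% of its speed; a pose out of reach is approached as far as the arm can. A call with a gripper value outside its range is refused whole. "fingers" is the finger opening in m, from 0 to 0.0854, set as the call begins (left out, the last holds). The fingers move at their own pace and stop on an object; "grip_force" is the grip in N (left out, the last holds). Time passes only in rows, so rows that repeat a pose let the fingers close. It gives the time, the measured TCP pose, the force and the opening at its end, in the units of the state.
- env.sense(): the state, without advancing time (a new reading comes with each control period).
- env.grab_frame(name): name is "side" or "top"; returns a dict with "color" (384x512x3 uint8, red, green, blue), "intrinsics" (3x3 intrinsics, pixels), "pose" (4x4, takes a point from camera to world coordinates). Camera axes: x right, y up, looking along -z (the intrinsics and any distortion apply to the point x, -y, -z); pixel columns grow to the right and rows downward; lengths in m; the calibration is good to about 2 mm. A picture is of the moment at which its call begins. There is no depth.
- env.finish_job(): hands the job in, once; it reports no verdict.
Trained networks look in the newest picture that a camera, given by its name, has taken for a name from the list of things; names that differ only in an ending like _2 or _b are one class to them, and where a whole thing is asked for, a point or a joint stands for the part that bears it (a point fixed in the world has none). Each returns a list of dicts, best first, with "score" (0 to 1); they miss things now and then, are a little off and sometimes report something else, mostly with a low value. They report only what shows in the picture. A call takes as long as a camera call. They do not tell look-alikes from the thing itself.
- env.look_for(camera, thing): "box" ([left, top, width, height] in pixels, round what is visible of it).
- env.trace(camera, thing): "region" (384x512 bool, what is visible of it) and "box" ([left, top, width, height] in pixels, round what is visible of it).
- env.pinpoint(camera, thing): "point" ([column, row] in pixels: a listed point, or the origin of a listed thing).
The state is a dict: "clock": time; "joint_pos": joint angles; "joint_vel": joint speeds; "tau": joint torques, N m; "tcp_pos": TCP position; "tool_rot": TCP orientation; "contact_force": force on the tool from outside, world axes, zero at the start; "torque": the same for the moment, N m; "gripper_width": finger opening in m.
Only numpy, scipy, OpenCV 4.12 (cv2) and the standard library are available. Lean on these libraries where they do the work, as an engineer would, in place of code of your own. Each camera call takes 0.05 s, during which the arm holds its last target.

## Working session

There is one attempt and no reset: what is moved stays moved. The work goes in short steps, Python scripts to look and compute and a tool call to move; the robot and the scene stay as the last step left them, time stands still between calls to the robot, and variables do not carry over. Pictures are saved under pics/ and viewed, and the job is handed in when it is done.

Besides the shell and the picture viewer there is one more tool, called after "Emit:" in YAML: its name, and indented under it one key for each argument. send_rows: Moves the arm, as the interface text tells. Its arguments: {"type":"object","properties":{"increments":{"type":"string"},"fingers":{"type":"number"},"grip_force":{"type":"number"}},"required":["increments"]}

```bash
mkdir -p pics; cat > h.py <<'E'
import numpy as np, cv2
from plant import env
from scipy.spatial.transform import Rotation as R
def shot(n,f):
    d=env.grab_frame(n); cv2.imwrite(f,cv2.cvtColor(d["color"],cv2.COLOR_RGB2BGR)); return d
E
python3 - <<'E'
from h import *
for n in("side","top"):
    d=shot(n,f"pics/{n}0.png"); print(n,d["intrinsics"],d["pose"].round(4).tolist(),d.keys())
    for t in("tube_green","tube_green_base","rack","reader","reader_window","tube_blue_a"):
        try:
            print(t,[(np.round(p["point"],1).tolist(),round(p["score"],2)) for p in env.pinpoint(n,t)][:4],[(np.round(p["box"]).tolist(),round(p["score"],2)) for p in env.look_for(n,t)][:4])
        except Exception as e: print(t,e)
s=env.sense();print({k:np.round(v,3).tolist() for k,v in s.items()})
E
```

```text
side [[413.01449143   0.         255.95719393]
 [  0.         413.01449143 186.78593105]
 [  0.           0.           1.        ]] [[0.9608, 0.198, -0.1942, 0.3495], [-0.2773, 0.6933, -0.6651, -0.7245], [0.003, 0.6929, 0.721, 0.9211], [0.0, 0.0, 0.0, 1.0]] dict_keys(['color', 'intrinsics', 'pose'])
tube_green [([272.4, 288.9], 0.63)] [([268.0, 259.0, 14.0, 30.0], 0.46)]
tube_green_base [([272.0, 289.6], 0.63)] [([267.0, 258.0, 10.0, 27.0], 0.66)]
rack [([263.6, 259.8], 0.64)] [([244.0, 209.0, 40.0, 88.0], 0.57)]
reader [([283.9, 135.3], 0.89), ([299.6, 174.2], 0.79), ([331.1, 222.2], 0.79), ([181.7, 273.5], 0.68)] [([255.0, 89.0, 48.0, 60.0], 0.96), ([275.0, 129.0, 50.0, 62.0], 0.9), ([301.0, 174.0, 61.0, 72.0], 0.63), ([152.0, 224.0, 64.0, 75.0], 0.56)]
reader_window [([300.7, 139.0], 0.96), ([333.8, 188.5], 0.8), ([282.9, 103.1], 0.8), ([178.4, 240.9], 0.65)] [([161.0, 224.0, 44.0, 48.0], 0.98), ([287.0, 126.0, 38.0, 35.0], 0.83), ([267.0, 91.0, 35.0, 34.0], 0.55)]
tube_blue_a [([257.4, 230.4], 0.73), ([260.3, 248.7], 0.72), ([266.6, 265.3], 0.71)] [([263.0, 233.0, 9.0, 29.0], 0.7
[... 1001 characters left out ...]
133.9, 132.5], 0.75)] [([267.0, 255.0, 28.0, 30.0], 0.91), ([185.0, 122.0, 30.0, 31.0], 0.79), ([251.0, 119.0, 29.0, 33.0], 0.77), ([119.0, 114.0, 35.0, 36.0], 0.63)]
tube_blue_a [([252.9, 208.0], 0.62), ([273.8, 208.6], 0.38), ([295.9, 207.2], 0.37)] [([275.0, 202.0, 8.0, 10.0], 0.61), ([256.0, 203.0, 5.0, 6.0], 0.44)]
{'clock': 1.3, 'joint_pos': [1.149, 0.426, 0.074, 1.606, -0.034, 1.111, -0.067], 'joint_vel': [0.0, -0.001, 0.001, 0.001, -0.001, 0.001, -0.001], 'tau': [0.0, -94.953, 3.757, -46.387, 0.019, 0.003, 0.0], 'tcp_pos': [0.182, -0.65, 0.231], 'tool_rot': [0.991, 0.136, 0.0, -0.0], 'contact_force': [-0.264, -0.243, 0.546], 'torque': [-0.012, -0.007, -0.027], 'gripper_width': 0.085}
```

View pics/side0.png

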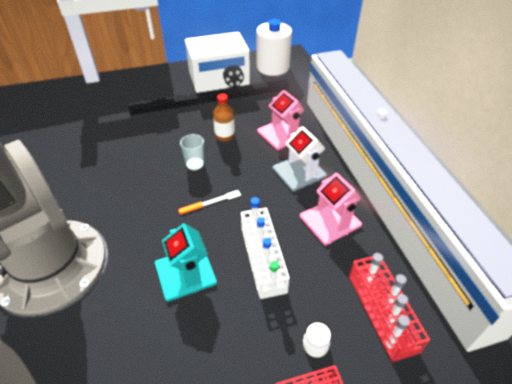

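View pics/top0.png

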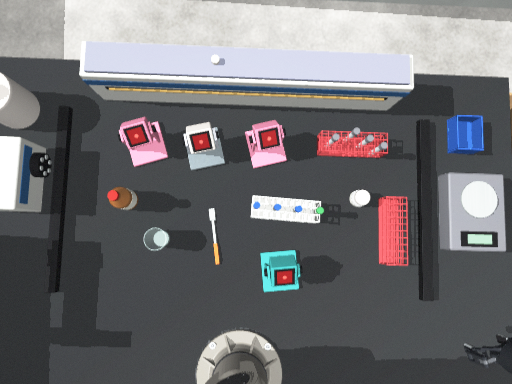

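```bash
python3 - <<'E'
import cv2,numpy as np
s=cv2.imread("pics/side0.png");t=cv2.imread("pics/top0.png")
def c(im,x,y,w,h,k): return cv2.resize(im[y:y+h,x:x+w],None,fx=k,fy=k,interpolation=cv2.INTER_CUBIC)
cv2.imwrite("pics/rd_s.png",c(s,265,118,70,75,8)); cv2.imwrite("pics/rd_t.png",c(t,175,112,60,64,8))
cv2.imwrite("pics/rk_s.png",c(s,235,190,60,112,5)); cv2.imwrite("pics/rk_t.png",c(t,245,185,85,50,8))
E
```

```text
(no output)
```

View pics/rd_s.png

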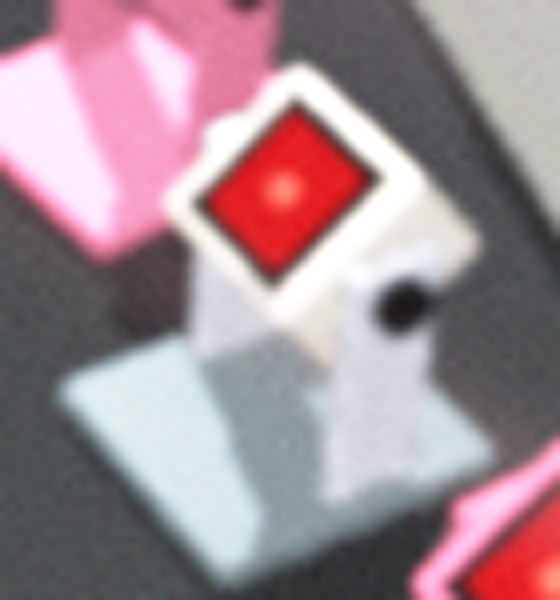

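View pics/rd_t.png

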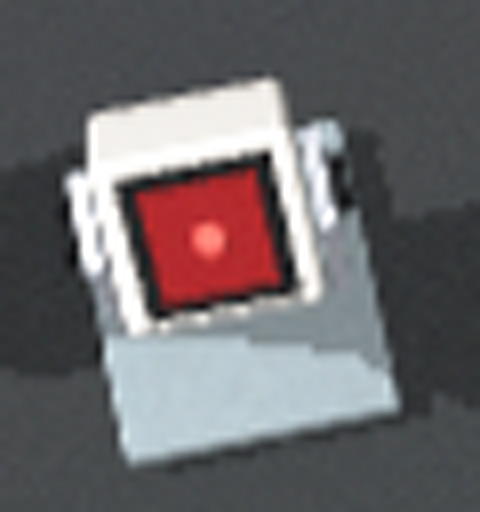

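View pics/rk_s.png

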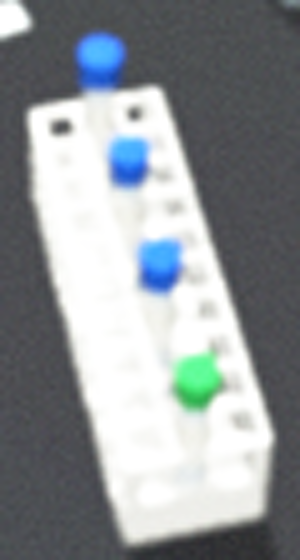

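View pics/rk_t.png

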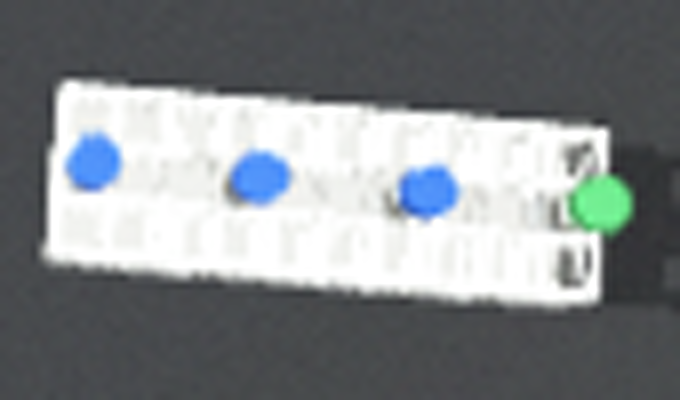

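```bash
cat >> h.py <<'E'
from scipy.optimize import least_squares
def proj(d,P):
    P=np.atleast_2d(P); T=np.linalg.inv(d["pose"]); c=P@T[:3,:3].T+T[:3,3]
    q=np.c_[c[:,0],-c[:,1],-c[:,2]]@d["intrinsics"].T
    return q[:,:2]/q[:,2:]
def tri(ds,uvs):
    f=lambda X: np.concatenate([proj(d,X)[0]-uv for d,uv in zip(ds,uvs)])
    r=least_squares(f,[0.6,0,0.1]); return r.x,r.fun
def quad(m,k=8):
    # m: soft mask 0..1 ; returns 4 sub-pixel corners
    M=cv2.resize(m.astype(np.float32),None,fx=k,fy=k,interpolation=cv2.INTER_CUBIC)
    b=(M>0.5).astype(np.uint8)
    cs,_=cv2.findContours(b,cv2.RETR_EXTERNAL,cv2.CHAIN_APPROX_NONE); c=max(cs,key=cv2.contourArea)[:,0].astype(float)
    box=cv2.approxPolyN(c.astype(np.int32),4,epsilon_percentage=-1)[0].astype(float) if hasattr(cv2,'approxPolyN') else cv2.boxPoints(cv2.minAreaRect(c.astype(np.float32)))
    L=[]
    for i in range(4):
        a,e=box[i],box[(i+1)%4]; n=np.linalg.norm(e-a); t=(e-a)/n
        s=(c-a)@t; dd=abs((c-a)@np.array([-t[1],t[0]]))
        p=c[(s>.2*n)&(s<.8*n)&(dd<.12*n)]
        v=cv2.fitLine(p.astype(np.float32),cv2.DIST_HUBER,0,.01,.01)[:,0]; L.append(np.cross([v[2],v[3],1],[v[2]+v[0],v[3]+v[1],1]))
    q=[np.cross(L[i-1],L[i]) for i in range(4)]
    return (np.array([x[:2]/x[2] for x in q])+.5)/k-.5
E
python3 - <<'E'
from h import *
ds={n:env.grab_frame(n) for n in("side","top")}
Q={}
for n,(x,y,w,h) in dict(side=(287,126,30,30),top=(188,128,26,28)).items():
    im=ds[n]["color"][y:y+h,x:x+w].astype(float)
    red=im[...,0]-im[...,1]; red/=np.percentile(red,97); red=np.clip(red,0,1.2)
    # highlight centre fill
    red=np.maximum(red,cv2.morphologyEx(red,cv2.MORPH_CLOSE,np.ones((5,5))))
    q=quad(red)+[x,y]; o=np.argsort(np.arctan2(*(q-q.mean(0)).T[::-1])); Q[n]=q[o]; print(n,Q[n].round(2).tolist())
np.save("Q.npy",[Q["side"],Q["top"]])
best=None
for k in range(4):
    qt=np.roll(Q["top"],k,0); r=[tri([ds["side"],ds["top"]],[a,b]) for a,b in zip(Q["side"],qt)]
    X=np.array([a for a,_ in r]); e=np.sqrt(np.mean([f**2 for _,f in r]))
    if best is None or e<best[0]: best=(e,X,qt)
e,X,qt=best; print("rms px",e); print(X.round(4)); print("sides",np.linalg.norm(X-np.roll(X,1,0),axis=1))
# model fit: centre, yaw(az of z horizontally), tilt, size
def rotm(az,ti):
    z=np.array([np.sin(ti)*np.cos(az),np.sin(ti)*np.sin(az),np.cos(ti)]); y=np.array([-np.sin(az),np.cos(az),0]); return np.c_[np.cross(y,z),y,z]
def corners(p):
    s=p[5]/2; L=np.array([[s,s,0],[-s,s,0],[-s,-s,0],[s,-s,0]]); return p[:3]+L@rotm(p[3],p[4]).T
def res(p,sh,w=1):
    C=corners(p); return np.r_[(proj(ds["side"],C)-np.roll(Q["side"],sh[0],0)).ravel(),(proj(ds["top"],C)-np.roll(qt,sh[0],0)).ravel()]
def resf(p,sh):
    C=corners(p); A=Q["side"][::-1] if sh[1] else Q["side"]; B=qt[::-1] if sh[1] else qt
    return np.r_[(proj(ds["side"],C)-np.roll(A,sh[0],0)).ravel(),(proj(ds["top"],C)-np.roll(B,sh[0],0)).ravel()]
R_=[]
for k in range(4):
  for f in(0,1):
    r=least_squares(resf,[*X.mean(0),np.pi,.55,.046],args=((k,f),),x_scale=[.01,.01,.01,.1,.1,.01]); R_.append((r.cost,r.x,r.fun))
for c,x,f in sorted(R_,key=lambda t:t[0])[:3]: print(c,x[:3].round(4),np.degrees(x[3:5]).round(2),x[5].round(4))
c,x,f=min(R_,key=lambda t:t[0]); print(f.round(2)); np.save("win.npy",x)
E
```

```text
side [[300.97, 130.79], [310.59, 140.03], [298.88, 151.75], [290.19, 143.06]]
top [[191.57, 135.89], [206.19, 132.85], [209.57, 146.74], [195.05, 149.69]]
rms px 0.1284625019899146
[[0.7475 0.1662 0.1553]
 [0.7604 0.1225 0.1517]
 [0.7237 0.1131 0.1236]
 [0.7128 0.1579 0.1227]]
sides [0.04827405 0.04575306 0.04721146 0.0461696 ]
0.3543638638742953 [0.7361 0.1399 0.1383] [ 14.24 141.27] 0.047
0.3543638638743812 [0.7361 0.1399 0.1383] [194.24  38.73] 0.047
0.3543638638745694 [0.7361 0.1399 0.1383] [ 14.24 141.27] -0.047
[-0.18 -0.26 -0.03  0.36 -0.41 -0.07  0.06  0.07 -0.1  -0.09 -0.22 -0.05
  0.31 -0.18  0.17 -0.27]
```

```bash
cat >> h.py <<'E'
def onplane(d,uv,z):
    K=d["intrinsics"]; r=np.linalg.inv(K)@[*uv,1]; r=d["pose"][:3,:3]@[r[0],-r[1],-r[2]]; o=d["pose"][:3,3]
    return o+r*(z-o[2])/r[2]
E
python3 - <<'E'
from h import *
ds={n:env.grab_frame(n) for n in("side","top")}
u=lambda p,x,y,k:((p[0]+.5)/k-.5+x,(p[1]+.5)/k-.5+y)
S=[u(p,265,118,8) for p in[(62,385),(228,578)]];T=[u(p,175,112,8) for p in[(130,462),(399,407)]]
for n,P in(("side",S),("top",T)):
    a,b=[onplane(ds[n],p,.014) for p in P]; print(n,a.round(4),b.round(4),np.linalg.norm(a-b).round(4),"normal az",(np.degrees(np.arctan2(*(a-b)[[1,0]]))+90)%360)
# rear right corner side
print(onplane(ds["side"],u((495,450),265,118,8),.014))
# tubes caps: centroids
hsv={n:cv2.cvtColor(ds[n]["color"],cv2.COLOR_RGB2HSV) for n in ds}
def blobs(n,lo,hi,roi):
    m=cv2.inRange(hsv[n],lo,hi); z=np.zeros_like(m); x,y,w,h=roi; z[y:y+h,x:x+w]=m[y:y+h,x:x+w]
    N,_,st,c=cv2.connectedComponentsWithStats(z); return [c[i].round(2) for i in range(1,N) if st[i,4]>15]
roi=dict(side=(235,190,60,112),top=(245,185,90,50))
for col,lo,hi in(("green",(45,90,60),(80,255,255)),("blue",(95,110,80),(125,255,255))):
    s=blobs("side",lo,hi,roi["side"]);t=blobs("top",lo,hi,roi["top"])
    t=sorted(t,key=lambda c:c[0]); s=sorted(s,key=lambda c:c[1])
    for a,b in zip(s,t):
        X,f=tri([ds["side"],ds["top"]],[a,b]); print(col,a,b,X.round(4),f.round(2))
E
```

```text
side [0.6703 0.188  0.014 ] [0.6983 0.0693 0.014 ] 0.122 normal az 193.29408650212932
top [0.6686 0.1831 0.014 ] [0.6962 0.0696 0.014 ] 0.1168 normal az 193.69369724112755
[0.82260979 0.10580995 0.014     ]
green [273.9  265.73] [319.78 210.08] [ 0.5356 -0.236   0.1203] [ 0.04 -0.01 -0.01  0.06]
blue [254.45 201.78] [256.33 204.82] [ 0.5461 -0.0379  0.1218] [-0.02  0.    0.   -0.02]
blue [260.16 221.84] [277.03 206.62] [ 0.5425 -0.1026  0.1175] [ 0.04 -0.01 -0.01  0.05]
blue [266.51 242.46] [298.03 208.57] [ 0.5387 -0.1682  0.1188] [-0.04  0.01  0.01 -0.05]
```

```bash
cat >> h.py <<'E'
def row(pt,Rt):
    s=env.sense(); R0=R.from_quat(s["tool_rot"]); 
    d=R0.inv().apply(np.array(pt)-s["tcp_pos"]); r=(R0.inv()*Rt).as_rotvec()
    print("t",s["clock"].round(2) if hasattr(s["clock"],'round') else s["clock"],"row",np.r_[d,r].round(4).tolist(),"dist",np.linalg.norm(d).round(3),"deg",np.degrees(np.linalg.norm(r)).round(1))
def pose(yaw_y,tilt=0):
    # tool y in vertical plane of azimuth yaw_y, tool z tilted outward along it by tilt
    c,s=np.cos(yaw_y),np.sin(yaw_y); h=np.array([c,s,0]); k=np.array([0,0,1.])
    z=-np.cos(tilt)*k+np.sin(tilt)*h; y=np.cos(tilt)*h+np.sin(tilt)*k
    return R.from_matrix(np.c_[np.cross(y,z),y,z])
YG=np.arctan2(-.053,.9986)
E
python3 - <<'E'
from h import *
row([.5355,-.236,.20],pose(YG))
E
```

```text
t 1.5 row [0.4521, -0.3034, 0.0313, -0.0, -0.0, -1.245] dist 0.545 deg 71.3
```

Emit:
send_rows:
  increments: "0.452 -0.303 0.031 0 0 -1.245;0.452 -0.303 0.031 0 0 -1.245;0.452 -0.303 0.031 0 0 -1.245;0.452 -0.303 0.031 0 0 -1.245;0.452 -0.303 0.031 0 0 -1.245;0.452 -0.303 0.031 0 0 -1.245;0.452 -0.303 0.031 0 0 -1.245;0.452 -0.303 0.031 0 0 -1.245;0.452 -0.303 0.031 0 0 -1.245;0.452 -0.303 0.031 0 0 -1.245;0.452 -0.303 0.031 0 0 -1.245;0.452 -0.303 0.031 0 0 -1.245;0.452 -0.303 0.031 0 0 -1.245;0.452 -0.303 0.031 0 0 -1.245;0.452 -0.303 0.031 0 0 -1.245;0.452 -0.303 0.031 0 0 -1.245;0.452 -0.303 0.031 0 0 -1.245"
  fingers: 0.06
  grip_force: 30

```text
clock: 2.92
tcp_pos: [0.5348, -0.2376, 0.2003]
tool_rot: [0.726, 0.688, -0.0, 0.0]
contact_force: [0.3, -0.6, -0.1]
gripper_width: 0.0605
```

```bash
python3 - <<'E'
from h import *
for n in("side","top"):
    d=shot(n,f"pics/{n}1.png")
    x,y=(200,130) if n=="side" else (220,130)
    cv2.imwrite(f"pics/{n}1c.png",cv2.resize(cv2.cvtColor(d["color"],cv2.COLOR_RGB2BGR)[y:y+180,x:x+160],None,fx=3.3,fy=3.3,interpolation=cv2.INTER_CUBIC))
s=env.sense();print({k:np.round(v,3).tolist() for k,v in s.items()})
row([.5355,-.236,.093],pose(YG))
E
```

```text
{'clock': 3.017, 'joint_pos': [0.611, 0.335, -0.373, 1.824, 0.143, 1.008, 0.126], 'joint_vel': [0.0, -0.001, -0.004, -0.001, -0.001, -0.001, -0.002], 'tau': [-0.735, -80.455, -4.658, -43.377, 0.002, -0.004, 0.012], 'tcp_pos': [0.535, -0.238, 0.2], 'tool_rot': [0.726, 0.687, -0.0, 0.0], 'contact_force': [0.251, 0.595, -0.557], 'torque': [0.024, -0.018, 0.017], 'gripper_width': 0.059}
t 3.0167 row [0.0018, 0.0006, 0.1074, -0.0, 0.0004, -0.0021] dist 0.107 deg 0.1
```

View pics/side1c.png

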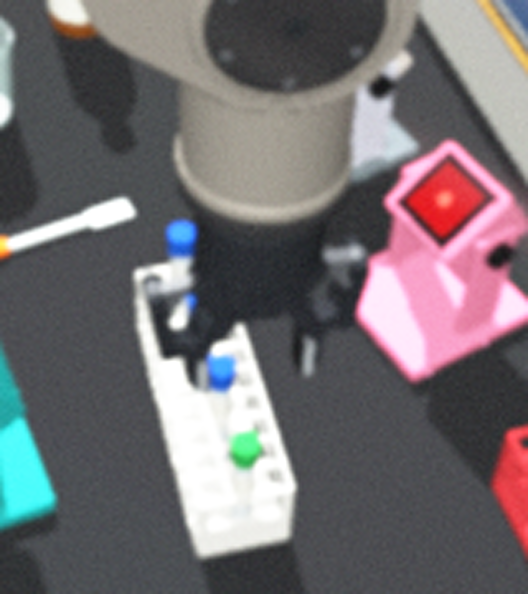

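View pics/top1c.png

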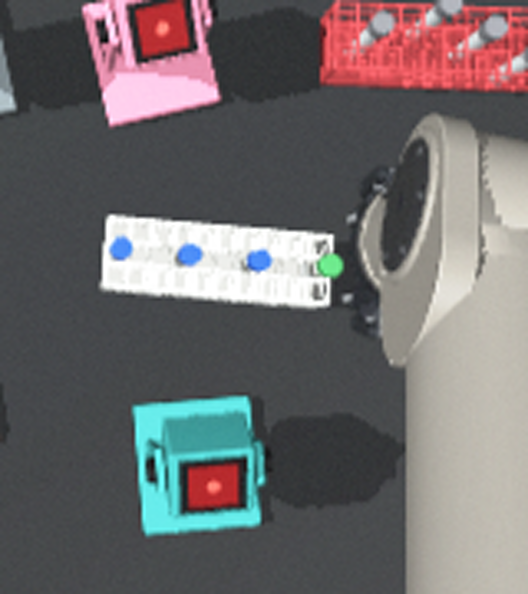

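```bash
python3 - <<'E'
from h import *
p=env.sense()["tcp_pos"]
for n in("side","top"): d=env.grab_frame(n); print(n,proj(d,[p,[.5355,-.236,.124]]).round(1))
E
```

```text
side [[275.2 245.6]
 [274.  264.8]]
top [[326.7 208.8]
 [320.  210.1]]
```

Emit:
send_rows:
  increments: "0.002 0.001 0.04 0 0 0;0.002 0.001 0.065 0 0 0;0.002 0.001 0.08 0 0 0;0.002 0.001 0.095 0 0 0;0.002 0.001 0.107 0 0 0;0.002 0.001 0.107 0 0 0;0.002 0.001 0.107 0 0 0"

```text
clock: 3.7
tcp_pos: [0.5364, -0.2347, 0.0933]
tool_rot: [0.726, 0.688, -0.0, -0.0]
contact_force: [-0.6, -0.1, 0.3]
gripper_width: 0.0599
```

```bash
python3 - <<'E'
from h import *
for n in("side","top"):
    d=shot(n,f"pics/{n}2.png")
    x,y=(220,170) if n=="side" else (240,160)
    cv2.imwrite(f"pics/{n}2c.png",cv2.resize(cv2.cvtColor(d["color"],cv2.COLOR_RGB2BGR)[y:y+120,x:x+120],None,fx=5,fy=5,interpolation=cv2.INTER_CUBIC))
s=env.sense();print(s["tcp_pos"],s["contact_force"],s["gripper_width"])
E
```

```text
[ 0.53709727 -0.23480493  0.0943053 ] [ 0.86533253  0.27994635 -0.10045635] 0.060302192107324466
```

View pics/side2c.png

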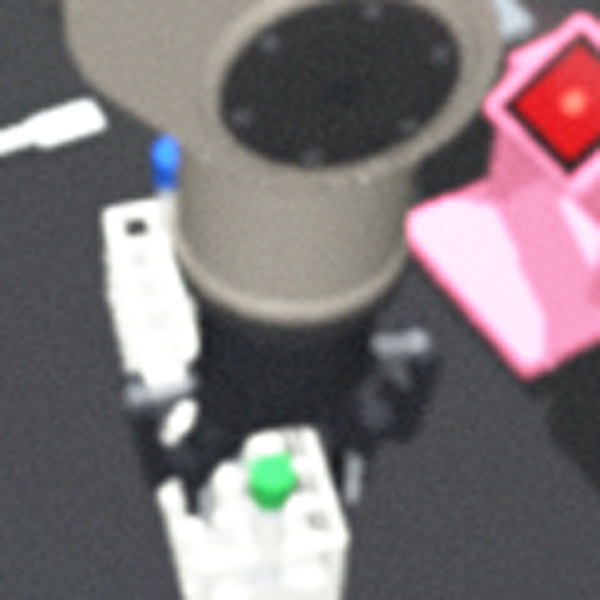

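View pics/top2c.png

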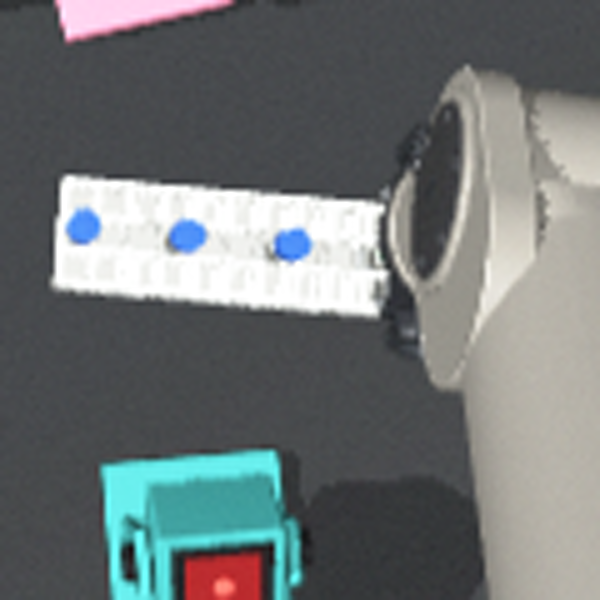

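Emit:
send_rows:
  increments: "0 0 0 0 0 0;0 0 0 0 0 0;0 0 0 0 0 0;0 0 0 0 0 0;0 0 0 0 0 0;0 0 0 0 0 0;0 0 0 0 0 0;0 0 0 0 0 0;0 0 0 0 0 0;0 0 0 0 0 0"
  fingers: 0.01
  grip_force: 40

```text
clock: 4.63
tcp_pos: [0.5368, -0.2347, 0.094]
tool_rot: [0.726, 0.688, 0.0, 0.0]
contact_force: [-2.0, 0.3, 6.1]
gripper_width: 0.0208
```

```bash
python3 - <<'E'
from h import *
s=env.sense();print(s["tcp_pos"],s["contact_force"],s["gripper_width"],s["joint_pos"].round(3) if hasattr(s["joint_pos"],'round') else s["joint_pos"])
E
```

```text
[ 0.53684288 -0.23466757  0.09396418] [-2.04134073  0.33018841  6.12632757] 0.020806766453233292 [ 0.578  0.462 -0.347  1.908  0.212  0.806  0.063]
```

Emit:
send_rows:
  increments: "0 0 -0.01 0 0 0;0 0 -0.025 0 0 0;0 0 -0.04 0 0 0;0 0 -0.06 0 0 0;0 0 -0.08 0 0 0;0 0 -0.1 0 0 0;0 0 -0.12 0 0 0;0 0 -0.15 0 0 0;0 0 -0.18 0 0 0;0 0 -0.2 0 0 0;0 0 -0.2 0 0 0;0 0 -0.2 0 0 0"

```text
clock: 5.63
tcp_pos: [0.5369, -0.2346, 0.295]
tool_rot: [0.726, 0.688, 0.0, 0.001]
contact_force: [0.4, -0.7, -0.2]
gripper_width: 0.0205
```

```bash
python3 - <<'E'
from h import *
for n in("side","top"):
    d=shot(n,f"pics/{n}3.png")
    x,y=(200,130) if n=="side" else (220,130)
    cv2.imwrite(f"pics/{n}3c.png",cv2.resize(cv2.cvtColor(d["color"],cv2.COLOR_RGB2BGR)[y:y+180,x:x+160],None,fx=3.3,fy=3.3,interpolation=cv2.INTER_CUBIC))
s=env.sense();print(s["tcp_pos"],s["contact_force"],s["gripper_width"])
x=np.load("win.npy");print(x)
az=np.radians(193.6); ti=x[4] if x[4]<1.5 else np.pi-x[4]; print(np.degrees(ti))
zw=np.array([np.sin(ti)*np.cos(az),np.sin(ti)*np.sin(az),np.cos(ti)])
off=.040+.093-.004
for k in(.10,0): 
    P=x[:3]+zw*(off+k); print(P.round(4)); row(P,pose(az-np.pi,ti))
E
```

```text
[ 0.53613998 -0.23434585  0.29288086] [ 1.00322443 -0.78327221 -1.07866388] 0.021003756447004446
[0.73610678 0.13992111 0.1383273  0.2485088  2.46561201 0.04699241]
38.73083812392417
[0.5968 0.1062 0.317 ]
t 5.7333 row [0.3433, 0.0426, -0.024, -0.6719, 0.0978, -0.2793] dist 0.347 deg 42.1
[0.6577 0.1209 0.239 ]
t 5.7333 row [0.3612, 0.1026, 0.0539, -0.6719, 0.0978, -0.2793] dist 0.379 deg 42.1
```

View pics/side3c.png

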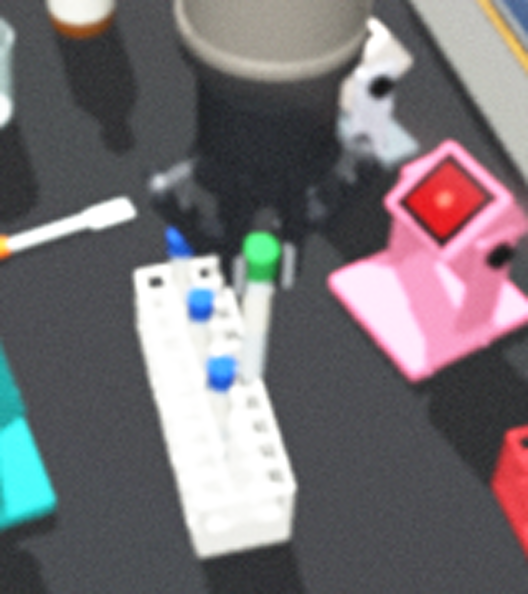

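View pics/top3c.png

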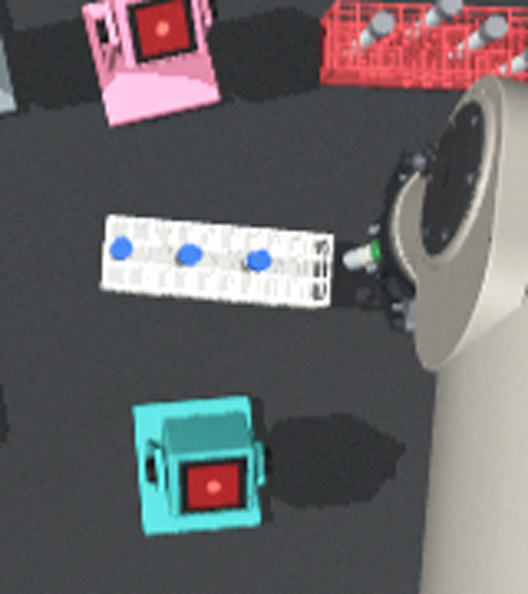

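Emit:
send_rows:
  increments: "0.343 0.043 -0.024 -0.672 0.098 -0.279;0.343 0.043 -0.024 -0.672 0.098 -0.279;0.343 0.043 -0.024 -0.672 0.098 -0.279;0.343 0.043 -0.024 -0.672 0.098 -0.279;0.343 0.043 -0.024 -0.672 0.098 -0.279;0.343 0.043 -0.024 -0.672 0.098 -0.279;0.343 0.043 -0.024 -0.672 0.098 -0.279;0.343 0.043 -0.024 -0.672 0.098 -0.279;0.343 0.043 -0.024 -0.672 0.098 -0.279;0.343 0.043 -0.024 -0.672 0.098 -0.279;0.343 0.043 -0.024 -0.672 0.098 -0.279;0.343 0.043 -0.024 -0.672 0.098 -0.279;0.343 0.043 -0.024 -0.672 0.098 -0.279"

```text
clock: 6.82
tcp_pos: [0.5973, 0.1047, 0.3163]
tool_rot: [0.584, 0.741, 0.26, 0.205]
contact_force: [-0.6, -0.3, -0.2]
gripper_width: 0.0206
```

```bash
python3 - <<'E'
from h import *
for n in("side","top"):
    d=shot(n,f"pics/{n}4.png")
    x,y=(230,70) if n=="side" else (150,90)
    cv2.imwrite(f"pics/{n}4c.png",cv2.resize(cv2.cvtColor(d["color"],cv2.COLOR_RGB2BGR)[y:y+120,x:x+120],None,fx=5,fy=5,interpolation=cv2.INTER_CUBIC))
    P=env.sense(); z=R.from_quat(P["tool_rot"]).apply([0,0,1]); print(n,proj(d,[P["tcp_pos"]+z*.089]).round(1),[(np.round(q["point"],1).tolist(),round(q["score"],2)) for q in env.pinpoint(n,"tube_green_base")])
s=env.sense();print(s["tcp_pos"],s["contact_force"],s["gripper_width"],s["joint_pos"])
E
```

```text
side [[276.4 120.8]] [([276.3, 113.9], 0.58)]
top [[203.6 161.6]] [([204.8, 157.0], 0.37)]
[0.5976315  0.10481942 0.31706177] [-0.05047605  0.15823657 -0.67370274] 0.020655817100877716 [ 0.53702879 -0.02410359 -0.80546014  2.13540998  0.01996361  0.34701727
 -0.05482964]
```

View pics/side4c.png

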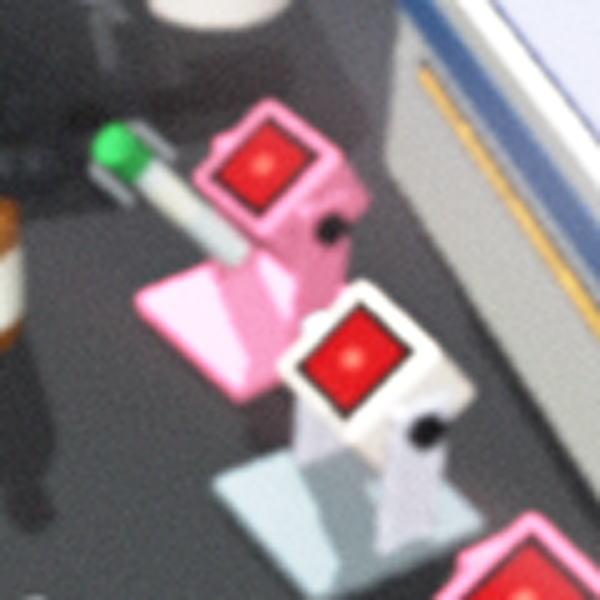

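View pics/top4c.png

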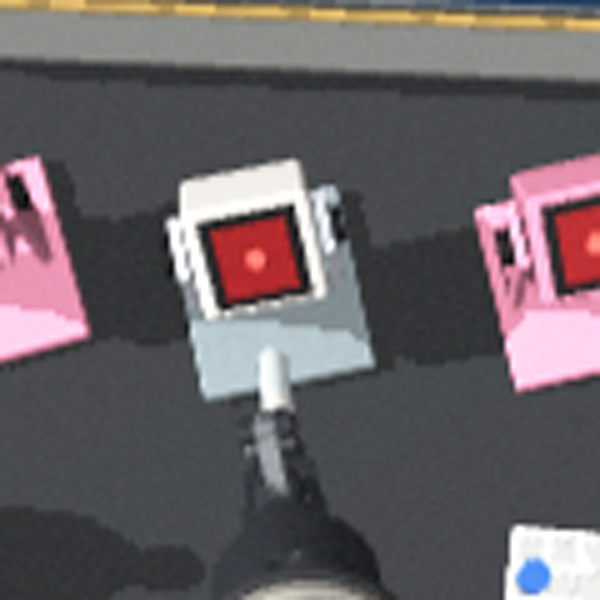

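```bash
python3 - <<'E'
from h import *
x=np.load("win.npy");az=np.radians(193.6);ti=np.pi-x[4]
zw=np.array([np.sin(ti)*np.cos(az),np.sin(ti)*np.sin(az),np.cos(ti)])
row(x[:3]+zw*.129,pose(az-np.pi,ti))
E
```

```text
t 7.0167 row [0.0017, -0.0004, 0.0998, 0.0004, 0.001, -0.0011] dist 0.1 deg 0.1
```

Emit:
send_rows:
  increments: "0.001 0 0.02 0 0 0;0.001 0 0.04 0 0 0;0.001 0 0.06 0 0 0;0.001 0 0.075 0 0 0;0.001 0 0.088 0 0 0;0.001 0 0.095 0 0 0;0.001 0 0.1 0 0 0;0.001 0 0.1 0 0 0;0.001 0 0.1 0 0 0"

```text
clock: 7.77
tcp_pos: [0.6582, 0.1213, 0.239]
tool_rot: [0.584, 0.741, 0.261, 0.205]
contact_force: [0.2, -1.0, -0.3]
gripper_width: 0.0204
```

```bash
python3 - <<'E'
from h import *
for n in("side","top"):
    d=shot(n,f"pics/{n}5.png")
    x,y=(255,85) if n=="side" else (165,110)
    cv2.imwrite(f"pics/{n}5c.png",cv2.resize(cv2.cvtColor(d["color"],cv2.COLOR_RGB2BGR)[y:y+75,x:x+75],None,fx=8,fy=8,interpolation=cv2.INTER_CUBIC))
    P=env.sense(); z=R.from_quat(P["tool_rot"]).apply([0,0,1]); print(n,(proj(d,[P["tcp_pos"]+z*.089,P["tcp_pos"]-z*.011,P["tcp_pos"]-z*.031])).round(2).tolist(),[(np.round(q["point"],1).tolist(),round(q["score"],2)) for q in env.pinpoint(n,"tube_green_base")])
s=env.sense();print(s["tcp_pos"],s["contact_force"],s["gripper_width"],s["joint_pos"])
E
```

```text
side [[293.74, 135.51], [276.16, 120.03], [272.34, 116.67]] [([294.7, 132.2], 0.59)]
top [[201.2, 146.32], [202.85, 161.54], [203.21, 164.89]] [([202.7, 144.1], 0.54)]
[0.65838725 0.12103449 0.23989901] [ 0.1606896   0.52544162 -0.68463339] 0.02088041360570526 [ 0.27069005  0.20079919 -0.62423709  2.11521889  0.72948113  0.23913413
 -0.72494055]
```

View pics/side5c.png

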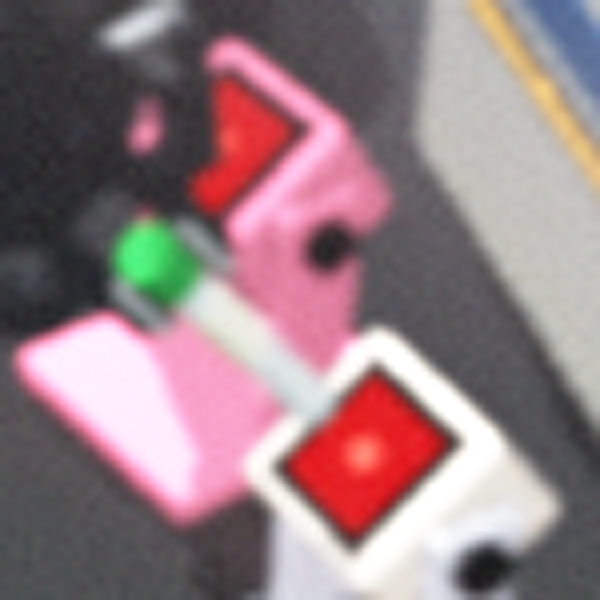

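View pics/top5c.png

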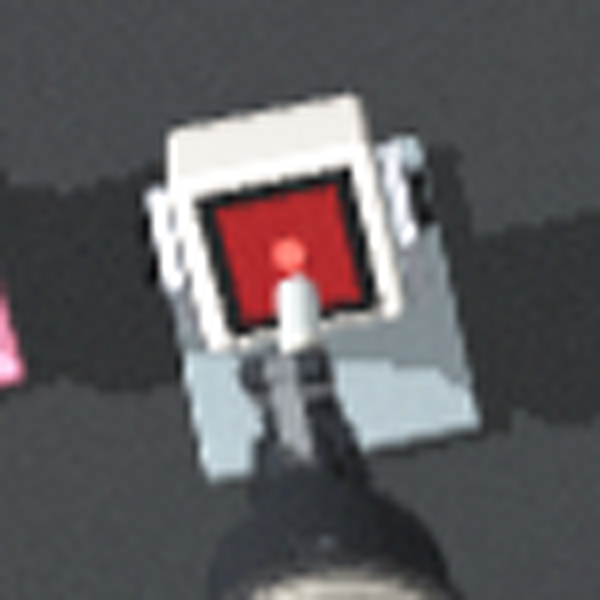

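```bash
python3 - <<'E'
from h import *
from scipy.ndimage import map_coordinates as mc
x=np.load("win.npy")
P=env.sense(); z=R.from_quat(P["tool_rot"]).apply([0,0,1]); t=np.array(P["tcp_pos"])
az=np.radians(193.6);ti=np.pi-x[4];zw=np.array([np.sin(ti)*np.cos(az),np.sin(ti)*np.sin(az),np.cos(ti)])
print("angle tool vs axis",np.degrees(np.arccos(-z@zw)))
for n in("side","top"):
    d=env.grab_frame(n); Q=np.load("Q.npy")[0 if n=="side" else 1]
    # average several frames
    im=np.mean([env.grab_frame(n)["color"][...,1].astype(float) for _ in range(4)],0)
    print(n,"win proj",proj(d,x[:3]).round(2),"corner-diag centre",Q.mean(0).round(2))
    for s in([.02,.03,.04,.05,.06,.07,.08] if n=="side" else [.055,.062,.07,.077,.084]):
        c=proj(d,t+z*s)[0]; c2=proj(d,t+z*(s+.001))[0]; v=(c2-c)/np.linalg.norm(c2-c); nn=np.array([-v[1],v[0]])
        o=np.arange(-5,5.01,.25); pr=mc(im,[c[1]+o*nn[1],c[0]+o*nn[0]],order=1)
        g=np.gradient(pr); i,j=np.argmax(g),np.argmin(g)
        print(s,"edges",o[i],o[j],"mid",(o[i]+o[j])/2,pr[::2].astype(int).tolist())
    # along axis
    o=np.arange(.06,.115,.003); q=proj(d,t+z*o[:,None]); print("along",[(round(a,3),int(b)) for a,b in zip(o,mc(im,[q[:,1],q[:,0]],order=1))])
E
```

```text
angle tool vs axis 0.09420617188725826
side win proj [[299.94 141.4 ]] corner-diag centre [300.15 141.41]
0.02 edges -4.0 1.5 mid -1.25 [128, 147, 172, 197, 217, 228, 233, 235, 234, 232, 228, 220, 210, 197, 184, 174, 166, 163, 162, 162, 161]
0.03 edges -4.25 1.5 mid -1.375 [135, 154, 179, 203, 218, 228, 234, 234, 234, 232, 228, 222, 212, 198, 184, 174, 167, 164, 161, 160, 160]
0.04 edges -4.25 1.5 mid -1.375 [150, 167, 187, 205, 220, 229, 233, 235, 234, 232, 228, 220, 210, 198, 185, 173, 167, 162, 161, 160, 159]
0.05 edges -3.75 1.5 mid -1.125 [142, 154, 171, 190, 207, 220, 227, 228, 228, 226, 221, 215, 207, 196, 185, 176, 168, 164, 162, 161, 161]
0.06 edges -3.75 1.5 mid -1.125 [136, 146, 164, 184, 203, 214, 222, 227, 227, 225, 221, 214, 206, 197, 188, 180, 173, 167, 163, 162, 161]
0.07 edges -3.75 1.5 mid -1.125 [138, 153, 171, 191, 205, 218, 226, 226, 227, 225, 220, 214, 203, 190, 177, 163, 155, 149, 143, 143, 146]
0.08 edges -3.75 0.75 mid -1.5 [179, 186, 191, 205, 217, 222, 226, 229, 229, 227, 224, 220, 213, 209, 210, 205, 207, 213, 210, 208, 213]
along [(np.float64(0.06), 221),
[... 981 characters left out ...]
8, 185, 242, 250, 247, 238, 228, 208, 186, 164, 141, 101, 56, 44, 40, 39]
0.084 edges -2.25 3.0 mid 0.375 [41, 41, 41, 42, 75, 127, 179, 231, 249, 247, 240, 229, 210, 188, 160, 129, 94, 60, 44, 42, 41]
along [(np.float64(0.06), 241), (np.float64(0.063), 239), (np.float64(0.066), 238), (np.float64(0.069), 238), (np.float64(0.072), 238), (np.float64(0.075), 238), (np.float64(0.078), 238), (np.float64(0.081), 239), (np.float64(0.084), 240), (np.float64(0.087), 240), (np.float64(0.09), 241), (np.float64(0.093), 238), (np.float64(0.096), 233), (np.float64(0.099), 220), (np.float64(0.102), 179), (np.float64(0.105), 136), (np.float64(0.108), 118), (np.float64(0.111), 109), (np.float64(0.114), 108)]
```

```bash
python3 - <<'E'
from h import *
x=np.load("win.npy")
P=env.sense(); Rt=R.from_quat(P["tool_rot"]); z=Rt.apply([0,0,1]); t=np.array(P["tcp_pos"]); b=t+z*.089
ds=[env.grab_frame(n) for n in("side","top")]
meas=[(.0,-1.2),(-.005,.4)]
uv=[]
for d,(al,pe) in zip(ds,meas):
    c=proj(d,b+z*al)[0]; v=proj(d,b+z*.001)[0]-proj(d,b)[0]; v/=np.linalg.norm(v); uv.append(c+pe*np.array([-v[1],v[0]]))
X,f=tri(ds,uv); print("bottom seen",X.round(4),"res",f.round(2),"delta tool",Rt.inv().apply(X-b).round(4))
az=np.radians(193.6);ti=np.pi-x[4];zw=np.array([np.sin(ti)*np.cos(az),np.sin(ti)*np.sin(az),np.cos(ti)])
print("to go (tool axes)",Rt.inv().apply(x[:3]+zw*.04-X).round(4))
# parallax check: window refit now from pictures with side only unobstructed
E
```

```text
bottom seen [0.7116 0.132  0.175 ] res [-0.69  0.12  0.19 -0.71] delta tool [-0.0022  0.002  -0.0049]
to go (tool axes) [ 0.002  -0.0029  0.0047]
```

```bash
python3 - <<'E'
from h import *
from scipy.ndimage import map_coordinates as mc
S=[env.sense() for _ in range(1)]
ts=[]
for _ in range(8):
    env.grab_frame("top"); ts.append(env.sense()["tcp_pos"])
print("tcp mean",np.mean(ts,0).round(4),np.std(ts,0).round(4))
z=R.from_quat(S[0]["tool_rot"]).apply([0,0,1])
for lab,t in(("4",np.array([.5972,.1050,.3168])),("5",np.mean(ts,0))):
  for n in("side","top"):
    d=env.grab_frame(n); im=cv2.imread(f"pics/{n}{lab}.png")
    im=im[...,1].astype(float) 
    print(lab,n)
    for s in(.025,.035,.045,.055,.065,.075):
        c=proj(d,t+z*s)[0]; c2=proj(d,t+z*(s+.001))[0]; v=(c2-c)/np.linalg.norm(c2-c); nn=np.array([-v[1],v[0]])
        o=np.arange(-6,6.01,.5); pr=mc(im,[c[1]+o*nn[1],c[0]+o*nn[0]],order=1)
        print(s,pr.astype(int).tolist())
    o=np.arange(.06,.125,.004); q=proj(d,t+z*o[:,None]); print("along",[(round(float(a),3),int(b)) for a,b in zip(o,mc(im,[q[:,1],q[:,0]],order=1))])
E
```

```text
tcp mean [0.6584 0.1214 0.2394] [0. 0. 0.]
4 side
0.025 [100, 104, 115, 140, 169, 197, 216, 227, 233, 234, 233, 233, 229, 225, 216, 200, 182, 159, 134, 110, 93, 85, 83, 81, 78]
0.035 [128, 117, 116, 132, 157, 185, 209, 223, 232, 235, 234, 233, 230, 224, 215, 199, 181, 158, 133, 111, 95, 86, 80, 80, 81]
0.045 [128, 117, 120, 136, 158, 183, 206, 221, 229, 232, 231, 230, 226, 220, 211, 195, 174, 148, 126, 107, 91, 86, 83, 82, 80]
0.055 [133, 123, 122, 141, 164, 189, 205, 217, 223, 226, 226, 223, 220, 213, 204, 190, 170, 149, 125, 106, 91, 85, 81, 78, 78]
0.065 [128, 121, 119, 136, 163, 191, 206, 218, 227, 227, 226, 224, 221, 214, 205, 192, 173, 151, 129, 109, 93, 84, 80, 80, 80]
0.075 [121, 113, 118, 134, 158, 184, 204, 215, 223, 226, 226, 226, 223, 217, 209, 194, 178, 161, 140, 122, 111, 107, 107, 121, 132]
along [(0.06, 222), (0.064, 221), (0.068, 223), (0.072, 224), (0.076, 223), (0.08, 224), (0.084, 222), (0.088, 222), (0.092, 212), (0.096, 190), (0.1, 162), (0.104, 148), (0.108, 154), (0.112, 166), (0.116, 177), (0.12, 185), (0.124, 199)]
4 top
0.025 [63, 65, 71, 83, 110, 125, 114,
[... 2276 characters left out ...]
, 215, 234, 228, 215, 198, 178, 154, 136, 123, 120, 124, 131, 140, 144, 143, 143, 143]
0.055 [180, 164, 162, 162, 158, 159, 171, 191, 227, 252, 251, 250, 245, 236, 216, 197, 175, 159, 163, 166, 160, 155, 153, 152, 151]
0.065 [48, 56, 64, 70, 64, 58, 66, 74, 156, 247, 250, 248, 241, 233, 213, 192, 174, 156, 136, 111, 107, 108, 127, 150, 150]
0.075 [39, 40, 40, 40, 40, 40, 63, 99, 159, 228, 250, 248, 242, 233, 216, 194, 174, 155, 117, 68, 45, 40, 38, 36, 37]
along [(0.06, 243), (0.064, 241), (0.068, 241), (0.072, 242), (0.076, 242), (0.08, 243), (0.084, 243), (0.088, 244), (0.092, 244), (0.096, 237), (0.1, 214), (0.104, 151), (0.108, 111), (0.112, 105), (0.116, 114), (0.12, 131), (0.124, 134)]
```

```bash
python3 - <<'E'
from h import *
x=np.load("win.npy")
P=env.sense(); Rt=R.from_quat(P["tool_rot"]); z=Rt.apply([0,0,1]); b=np.array([.6584,.1214,.2394])+z*.089
ds=[env.grab_frame(n) for n in("side","top")]
az=np.radians(193.6);ti=np.pi-x[4];zw=np.array([np.sin(ti)*np.cos(az),np.sin(ti)*np.sin(az),np.cos(ti)])
for meas in([(.0,-.7),(-.004,.4)],[(.0,-.7),(0,.4)]):
    uv=[]
    for d,(al,pe) in zip(ds,meas):
        c=proj(d,b+z*al)[0]; v=proj(d,b+z*.001)[0]-proj(d,b)[0]; v/=np.linalg.norm(v); uv.append(c+pe*np.array([-v[1],v[0]]))
    X,f=tri(ds,uv); print(X.round(4),"res",f.round(2),"go",Rt.inv().apply(x[:3]+zw*.04-X).round(4))
E
```

```text
[0.7116 0.1324 0.1735] res [-0.44  0.08  0.12 -0.45] go [ 0.0016 -0.0021  0.0034]
[0.7126 0.1328 0.1731] res [-0.19  0.03  0.05 -0.19] go [ 0.0014 -0.0026  0.0024]
```

Emit:
send_rows:
  increments: "0.0015 -0.0023 0.002 0 0 0;0.0015 -0.0023 0.002 0 0 0;0.0015 -0.0023 0.002 0 0 0;0.0015 -0.0023 0.002 0 0 0"

```text
clock: 9.6
tcp_pos: [0.6575, 0.1228, 0.2365]
tool_rot: [0.583, 0.741, 0.261, 0.205]
contact_force: [0.5, 0.2, -0.8]
gripper_width: 0.0206
```

```bash
python3 - <<'E'
from h import *
d={n:env.grab_frame(n) for n in("side","top")}; Q=np.load("Q.npy"); x=np.load("win.npy")
# second measurement: black surround outer boundary / white, from first pictures, dark+red mask vs white
def rot(az,ti):
    z=np.array([np.sin(ti)*np.cos(az),np.sin(ti)*np.sin(az),np.cos(ti)]); y=np.array([-np.sin(az),np.cos(az),0]); return np.c_[np.cross(y,z),y,z]
def outer(n,x0,y0,w,h):
    im=cv2.imread(f"pics/{n}0.png")[y0:y0+h,x0:x0+w]; g=im[...,1].astype(float)
    m=np.clip((235-g)/(235-45),0,1.1); return im,m
def order(q): return q[np.argsort(np.arctan2(*(q-q.mean(0)).T[::-1]))]
O={}
for n,b in dict(side=(287,126,30,30),top=(188,128,26,28)).items():
    im,m=outer(n,*b)
    pr=proj(d[n],x[:3]+np.array([[1,1,0],[-1,1,0],[-1,-1,0],[1,-1,0]])*.032@rot(x[3],x[4]).T)-b[:2]
    k=np.zeros(m.shape,np.uint8); cv2.fillConvexPoly(k,np.round(pr).astype(int),1); m=m*k
    O[n]=order(quad(m)+b[:2]); print(n,O[n].round(2).tolist())
def fit(A,B,yaw=None):
    best=None
    for k in range(4):
     for k2 in range(4):
      for f in(0,1):
        a=np.roll(A,k,0);bb=np.roll(B,k2,0)
        if f:a=a[::-1];bb=bb[::-1]
        def res(p):
            az=p[3] if yaw is None else yaw
            L=np.array([[1,1,0],[-1,1,0],[-1,-1,0],[1,-1,0]])/2@rot(az,p[4]).T
            return np.r_[(proj(d["side"],p[:3]+L*p[5])-a).ravel(),(proj(d["top"],p[:3]+L*p[6])-bb).ravel()]
        r=least_squares(res,[*x[:3],np.radians(193.6),.6,.047,.047],x_scale=[.01]*3+[.1,.1,.01,.01])
        if r.x[5]>0 and 0<r.x[4]<1.2 and (best is None or r.cost<best.cost): best=r
    p=best.x; print(round(best.cost,2),p[:3].round(4),np.degrees(p[3:5]).round(1),p[5:].round(4))
fit(*Q);fit(*Q,yaw=np.radians(193.5));fit(O["side"],O["top"]);fit(O["side"],O["top"],np.radians(193.5))
E
```

```text
side [[301.62, 129.57], [312.15, 139.97], [298.68, 153.45], [288.71, 143.1]]
top [[188.63, 134.27], [208.26, 130.4], [212.2, 148.12], [193.34, 151.7]]
0.27 [0.7361 0.1399 0.1383] [194.2  38.2] [0.0476 0.0463]
0.32 [0.7361 0.1399 0.1383] [-3168.6    38.9] [0.0477 0.0464]
0.13 [0.7365 0.1399 0.1379] [193.4  38.3] [ 0.0546 -0.06  ]
0.13 [0.7365 0.1399 0.1379] [-5089.8    38.2] [0.0546 0.06  ]
```

```bash
python3 - <<'E'
from h import *
for n in("side","top"):
    d=shot(n,f"pics/{n}6.png")
    x,y=(255,85) if n=="side" else (165,110)
    a=cv2.imread(f"pics/{n}6.png")
s=env.sense();print(s["clock"],s["tcp_pos"],s["contact_force"],s["gripper_width"],np.abs(s["joint_vel"]).max())
cv2.imwrite("pics/both6.png",np.vstack([cv2.imread("pics/side6.png")[60:340,130:430],cv2.imread("pics/top6.png")[90:310,90:390]]))
E
```

```text
9.8 [0.65756841 0.12266532 0.23647175] [ 0.33911326  0.17760779 -0.5584232 ] 0.02040202754301287 0.0021965022118569867
```

View pics/both6.png

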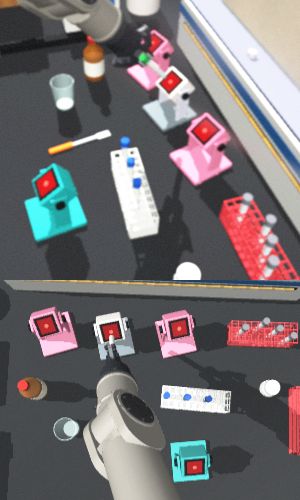

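```bash
python3 -c "
from plant import env
print(env.finish_job())"
```

```text
the job is handed in; nothing more can be done
None
```

I drew the green-capped tube straight up out of the white rack and tilted it about 38.7° from vertical. I moved it in along the white reader's line of view and handed the job in at about 9.8 s, still holding it there.

**Alignment:** I measured the tube and window in the same two pictures. The last correction, about 3.5 mm, put the tube bottom on the line of view 40 mm off the glass. By my reckoning that is good to 2–3 mm. I did not measure the tube again after that correction; I only confirmed that the arm had made it.

**Window position:** Fitting the red square and its black surround separately agreed to about 0.5 mm in position, and to about 1° in direction and tilt.

**Final state:** The tube was still gripped, with the fingers 20.4 mm apart. The outside force on the tool was below 1 N, and the joints were at rest. The beaker and bottle showed at their earlier pixel positions, and the blue tubes, jar and scoop looked unmoved by eye.

**Disagreements:**
- The two cameras differed by up to about 0.7 px (roughly 2 mm) on where the tube was. Part of this came from shading on its edge, so I used a compromise value.
- When the fingers closed on the cap, the tool felt a brief push of about 6 N. It was gone once the tube was lifted.

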